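# Pop a turned ball out of the feeder and trap it with the other finger

## Task

At the woodturner's bench, press down the red tread of the ball feeder with one finger so that the ejector pops the dark wooden ball out of its nest, and have the other finger standing in the track to stop the ball before it rolls off the low end. Do not touch the ball while it lies in its nest, never grip or lift it, and leave the other things on the bench where they are. The program finishes while holding: the ball at rest on the track, still trapped by the finger.

Things in the scene. Friction and masses are not known exactly. Their poses are not given: they have to be found in the camera images.
- feeder: Fixed ball feeder, grey base. Origin: on the bench, under the track's middle; x uphill along the track, y to the side with the red tread, z up. Two pale rails along x (18 mm slot between, at y = 0) slope down to -x at 0.105 rad; rail tops are 43.7 mm + 0.105 x above the bench. Aluminium walls at y = 27 to 33 mm on both sides, 16 mm above the rails; back stop at x = 93 mm, its top 42 mm above the rails
- track (a point): Point at rail-top height in the middle of the empty track, at feeder x = -46 mm, y = 0, z = 39 mm, level with the tread along x. From the ridges (x = 45 mm) to the low end the track is clear, 54 mm wide between its walls; the freed ball rolls down it in under a second, so a finger must already stand here
- ball_center (a point): Centre of the dark wooden ball, 48 mm in diameter, about 50 g. It starts in the nest, between the back stop and two brass ridges (5 mm high, on the rails at x = 48 mm), at about x = 63, y = 0, z = 73 mm in the feeder's frame. On the track its centre is 22 mm above the rail tops
- ball: The same ball; this origin lies on its surface and turns with it: use ball_center for position
- ejector (a joint): Angle of the spring rocker (rad): 0 at rest, 0.25 fully pressed (end stop). Axle along the feeder's y at x = 20, z = 40 mm, held by a bracket (50 mm high) at y = 114 to 122. Pressing the tread lifts a kicker under the nest; the ball pops out over the ridges between 0.10 and 0.23 rad. It takes about 1 N to start, 5 N fully down, and springs back
- tread (a point): Centre of the top of the red tread, a flat pad 56 mm (feeder x) by 62 mm (feeder y), beside the track. At rest at x = -46, y = 76, z = 64 mm in the feeder's frame (y 45 to 107), its -x edge 4 mm higher. Fully pressed it is 16 mm lower, 9 mm above the rail tops, so the other fingertip, at the same height, clears the rails
- low_end (a point): Middle of the open low end of the track, at rail-top height (x = -129, z = 30 mm in the feeder's frame)
- spindle: Bystander: pale turned spindle, standing, 56 mm wide, 95 mm high; origin under its centre
- wax: Bystander: amber wax jar, 64 mm wide, 55 mm high; origin under its centre
- sander: Bystander: cork sanding block, 102 x 57 x 36 mm, lying; origin under its centre
- blank: Bystander: square pale wood blank 55 x 55 x 110 mm, standing; origin under its centre
- bowl: Bystander: turned wooden bowl, 124 mm wide, 50 mm high; origin under its centre
- gouge: Bystander: turning gouge lying on the bench, 265 mm long along its x, handle to -x, 25 mm high; origin on the bench, near its middle
- mallet: Bystander: wooden mallet lying on the bench, 234 mm long along its x, head to +x, 68 mm high; origin on the bench, near its middle
Mind the look-alikes: they are no part of the job. Of the things shaped like the ball, the dark wooden one is meant.

How it is judged:
By the outcome, as a careful person would: the job done as asked, in the order asked, and still so for the second after the job is handed in, while the arm keeps its last pose, push and grip.
It also fails if it takes over 35 s, if anything falls off the work surface, if the arm or the gripper's body presses on something with over 40 N, if the wrist force passes 120 N, or if a joint passes its speed limit or range.

## Robot

A 7-joint arm with a two-finger parallel gripper is mounted at the origin on the work surface. World frame = base frame: x ahead of the robot, y to its left, z up, the work surface at z = 0. Lengths are in mm, angles in degrees, forces in N, time in s.
With the tool pointing down it reaches from about 425 to 950 mm from the base axis. Payload 4.7 kg.
Tool frame: the origin (TCP) lies midway between the tips of the shut fingers; the grasp point (between the pads) lies r.pinch_z behind it (r.pinch_z is the distance from the TCP to the grasp point, in mm); z points along the fingers, y is the line along which they close (so a half turn about z gives the same grasp; the last joint's range is limited). The gripper opens to 87 mm and grips with 3 to 60 N. Pads are 19 mm wide; open, the fingers measure 117 mm over their backs; the gripper's body (75 mm by 190 mm) begins 51 mm behind the grasp point.
Start: joints at [71.454, 26.849, -2.785, 87.806, 1.381, 65.374, -4.715], TCP at [196.167, -645.885, 222.573] pointing down, gripper open.
Joint ranges: [-148.3, 148.3], [-19.14, 114.17], [-79.39, 73.82], [5.75, 140.21], [-59.74, 239.74], [12.07, 113.84], [-152.46, 152.46]. Speed limits (degrees/s): [147.25, 147.25, 180, 180, 180, 180, 180].

## Interface

Orientations are given as a 3x3 rotation matrix whose columns are the frame's x, y, z axes.
In Python, from cell import get_state, snapshot, camera_params, r, masks_of, tip_of gives the robot as it stands.
- The arm moves only by the tool send_rows, never from a script. Its argument "deltas" is one flat list of numbers, 4 for each row, row after row: the shift along the tool's x, y, z scaled (see below), then the turn about the tool's z scaled (see below). In form: [dx, dy, dz, twist, dx, dy, dz, twist, ...]. A call has 1 to 12 rows; each row is the pose to reach, as a shift and turn from the pose commanded when the call began, along the tool's axes at that moment, turning the shorter way round; what a row does not reach only later rows make up. The controller multiplies each number of a shift by 20 cm and each number of a turn by pi rad. A row lasts 1/12 s, in which the tool goes at most 41.7 mm and 7.16 degrees, less where a joint would pass 70% of its speed; a pose out of reach is approached as far as the arm can. A call with a number of a shift or a turn outside -1 to 1 is refused whole. A call with a gripper value outside its range is refused whole. "grip" is the closure, from 0 (fully open) to 1 (shut), set as the call begins (left out, the last holds). The fingers move at their own pace and stop on an object; "squeeze" is the grip in N (left out, the last holds). Time passes only in rows, so rows that repeat a pose let the fingers close. It gives the time, the measured TCP pose, the force, the opening and the grip force at its end, in the units of the state.
- get_state(): the state, without advancing time (a new reading comes with each control period).
- snapshot(name): name is "scene" or "top" or "wrist"; returns (picture, depth): 480x640x3 uint8, red, green, blue; 480x640 float32, mm along the optical axis (not along the pixel's ray), 0 where there is no reading.
- camera_params(name): a dict with "fx", "fy", "cx", "cy" (pixels), "R" (3x3) and "t" (3): a world point X has camera coordinates R X + t. Camera axes: x right, y down, z forward; pixel columns grow to the right and rows downward; lengths in mm; the calibration is good to about 2 mm. The wrist camera is an equidistant fisheye: a pixel r from the principal point sees the ray r / f radians off the axis. A picture is of the moment at which its call begins: read the wrist's pose just before it. camera_params takes no time and is no camera call; for the wrist camera it gives the pose at the moment of the call.
- r.job_done(): hands the job in; it is judged then, once.
Trained networks look in the newest picture that a camera, given by its name, has taken for a name from the list of things; names that differ only in an ending like _2 or _b are one class to them, and where a whole thing is asked for, a point or a joint stands for the part that bears it (a point fixed in the world has none). Each returns a list of dicts, best first, with "confidence" (0 to 1); they miss things now and then, are a little off and sometimes report something else, mostly with a low value. They report only what shows in the picture. A call takes as long as a camera call. They do not tell look-alikes from the thing itself.
- masks_of(name, camera): "pixels" (480x640 bool, what is visible of it).
- tip_of(name, camera): "position" ([x, y, z] in mm, in world coordinates, good to about 4 mm: a listed point, or the origin of a listed thing).
The state is a dict: "time": time; "joint_positions": joint angles; "qd": joint speeds; "tau": joint torques, N m; "eef_pos": TCP position; "eef_rot": TCP orientation; "contact_force": force on the tool from outside, world axes, zero at the start; "ft_torque": the same for the moment, N m; "gripper_width": opening from 0.0 (shut) to 1.0 (fully open); "gripper_force": force on a finger pad.
Only numpy, scipy, OpenCV 4.12 (cv2) and the standard library are available. Lean on these libraries where they do the work, as an engineer would, in place of code of your own. Each camera call takes 0.05 s, during which the arm holds its last target. There are 200 camera calls.

## Working session

There is one attempt and no reset: what is moved stays moved. The work goes in short steps, Python scripts to look and compute and a tool call to move; the robot and the scene stay as the last step left them, time stands still between calls to the robot, and variables do not carry over. Pictures are saved under pics/ and viewed, at most 10 in all, crops included, and the job is handed in when it is done.

Besides the shell and the picture viewer there is one more tool, called after "Request:" as name(argument=value, ...) on one line, values as JSON. send_rows: Moves the arm, as the interface text tells. Shifts and turns lie within -1 to 1; 1 stands for 20 cm of shift or pi rad of turn. Its arguments: {"type":"object","properties":{"deltas":{"type":"array"},"grip":{"type":"number"},"squeeze":{"type":"number"}},"required":["deltas"]}

```bash
mkdir -p pics
python3 - <<'E'
from cell import *
import cv2
s=get_state();print(s['time'],s['eef_pos'],s['eef_rot'],s['gripper_width'],r.pinch_z)
for c in ["scene","top"]:
    im,d=snapshot(c);cv2.imwrite(f"pics/{c}0.png",im[:,:,::-1])
    for n in ["tread","track","low_end","ball_center","feeder"]:
        print(c,n,[(round(o['confidence'],2),[round(float(v)) for v in o['position']]) for o in tip_of(n,c)][:4])
E
```

```text
0.0 [ 195.98002899 -645.31114322  221.49025843] [[ 9.56825135e-01  2.90663423e-01 -6.60242953e-04]
 [ 2.90664154e-01 -9.56823425e-01  1.81206938e-03]
 [-1.05033634e-04 -1.92574249e-03 -9.99998140e-01]] 0.9988480428452087 18.700000000000003
scene tread []
scene track [(0.76, [494, -116, 36])]
scene low_end [(0.94, [421, -141, 30]), (0.48, [538, -103, 1]), (0.44, [676, 473, -1])]
scene ball_center [(0.88, [514, 121, 25]), (0.76, [594, -85, 78]), (0.7, [753, -122, 22]), (0.67, [740, -16, 22])]
scene feeder [(0.64, [542, -102, 2])]
top tread [(0.87, [477, -48, 65])]
top track [(0.8, [494, -117, 40])]
top low_end [(0.63, [416, -141, 31])]
top ball_center [(0.77, [600, -86, 72]), (0.71, [744, -120, 25]), (0.5, [742, -17, 21]), (0.49, [508, 123, 23])]
top feeder [(0.94, [536, -102, 2]), (0.4, [363, 462, -8])]
```

View pictures.

View pics/scene0.png

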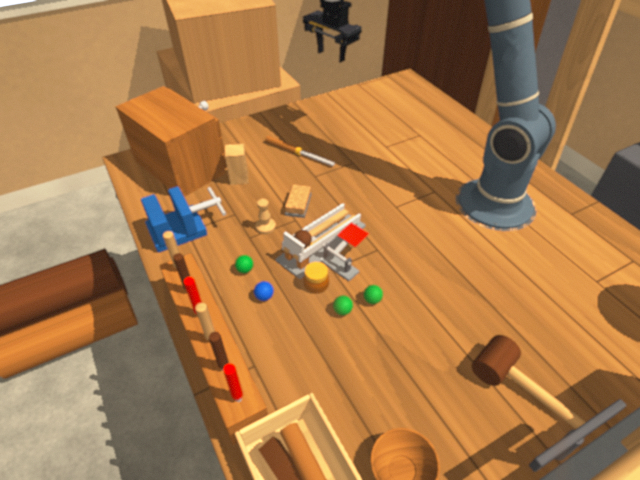

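View pics/top0.png

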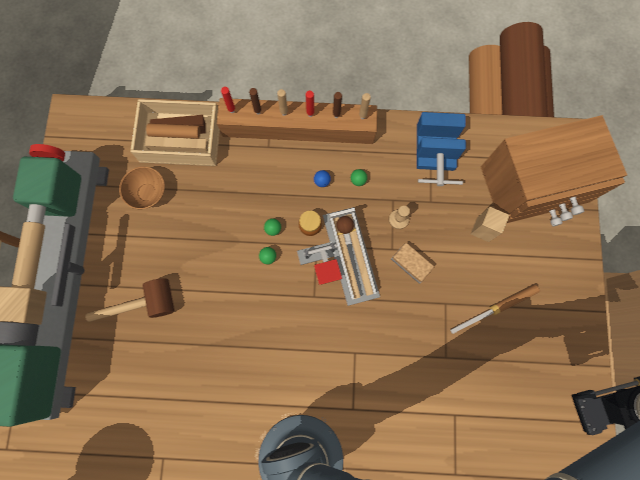

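The ball-shaped things in the scene picture are green at (244,264), (343,305) and (373,294), blue at (263,291), and the dark brown one at (303,238) in the feeder's nest (top picture: 345,225). Only the last is dark wood and in the nest. The red tread is at top (327,271), with the track to its right. I'll confirm with a crop and fit the feeder pose.

```bash
cat > h.py <<'E'
from cell import *
import numpy as np, cv2
def cloud(c):
    im,d=snapshot(c); p=camera_params(c)
    v,u=np.mgrid[:480,:640]
    X=np.stack([(u-p['cx'])/p['fx']*d,(v-p['cy'])/p['fy']*d,d],-1)
    return im,d,(X-p['t'])@p['R']
def sphere(P):
    from scipy.optimize import least_squares
    return least_squares(lambda c:np.linalg.norm(P-c,axis=1)-24,P.mean(0)-[0,0,15],loss='soft_l1').x
E
python3 - <<'E'
from h import *
ims=[]
for c,(u,v) in [("scene",(315,245)),("top",(340,250))]:
    im,d,W=cloud(c); I=im.astype(int)
    cr=im[v-45:v+45,u-50:u+50];ims.append(cv2.resize(cr,(400,360),interpolation=cv2.INTER_CUBIC))
    near=(abs(W[...,0]-530)<150)&(abs(W[...,1]+90)<110)&(d>0)
    red=near&(I[...,0]>150)&(I[...,1]<70)&(I[...,2]<70)&(W[...,2]>50)
    P=W[red];x=cv2.minAreaRect(P[:,:2].astype(np.float32));print(c,"tread",len(P),np.median(P,0).round(1),x)
    b=near&(W[...,2]>70)&(np.hypot(W[...,0]-597,W[...,1]+85)<26)&(I.sum(-1)<260)&(I[...,0]>I[...,2]*1.3)
    if b.sum()>20: B=sphere(W[b]);print("ball",b.sum(),B.round(1))
    t=P[:,:2].mean(0);e=B[:2]-t;print("yaw tread-ball",np.degrees(np.arctan2(e[1],e[0])-np.arctan2(-76,109)),np.linalg.norm(e),"expect",np.hypot(109,76))
cv2.imwrite("pics/crop.png",np.hstack(ims)[:,:,::-1])
E
```

```text
scene tread 360 [474.  -41.8  63.3] ((473.9319763183594, -41.904754638671875), (54.08475112915039, 59.73942184448242), 18.540882110595703)
ball 80 [600.2 -83.7  71.4]
yaw tread-ball 16.271714675658735 132.85026856330396 expect 132.87964479181903
top tread 461 [469.2 -43.8  64.1] ((469.58209228515625, -43.338722229003906), (55.33930206298828, 60.069618225097656), 16.76556396484375)
ball 238 [596.  -81.5  71.7]
yaw tread-ball 18.30439028388386 132.20083603361658 expect 132.87964479181903
```

View pics/crop.png

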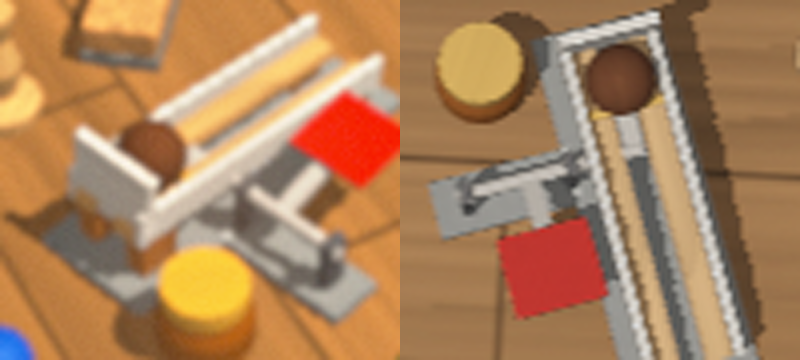

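The crop confirms it: the dark wooden ball sits in the nest against the back stop, beside the red tread. Tread and ball are 132.5 mm apart (expected 132.9), at heights 64 and 72 mm, with yaw about 17.3°. The aim is TCP over (483,-79).

Request:
send_rows(deltas=[0.73, -0.765, 0, 0, 0.73, -0.765, 0, 0, 0.73, -0.765, 0, 0, 0.73, -0.765, 0, 0, 0.73, -0.765, 0, 0, 0.73, -0.765, 0, 0], grip=0.3)

```text
time: 1.2
eef_pos: [296.4, -449.4, 222.9]
eef_rot: [[0.954, 0.301, 0.002], [0.301, -0.954, 0.004], [0.003, -0.003, -1.0]]
contact_force: [0.8, 1.1, 0.2]
gripper_width: 0.717
gripper_force: 0.0
```

Request:
send_rows(deltas=[0.73, -0.765, 0, 0, 0.73, -0.765, 0, 0, 0.73, -0.765, 0, 0, 0.73, -0.765, 0, 0, 0.73, -0.765, 0, 0, 0.73, -0.765, 0, 0])

```text
time: 1.7
eef_pos: [390.5, -260.8, 223.2]
eef_rot: [[0.953, 0.302, 0.003], [0.302, -0.953, 0.002], [0.003, -0.002, -1.0]]
contact_force: [-0.0, 0.2, -0.7]
gripper_width: 0.703
gripper_force: 0.0
```

Request:
send_rows(deltas=[0.73, -0.765, 0, 0, 0.73, -0.765, 0, 0, 0.73, -0.765, 0, 0, 0.73, -0.765, 0, 0, 0.73, -0.765, 0, 0, 0.73, -0.765, 0, 0, 0.73, -0.765, 0, 0, 0.73, -0.765, 0, 0])

```text
time: 2.37
eef_pos: [481.7, -80.3, 222.4]
eef_rot: [[0.957, 0.291, -0.001], [0.291, -0.957, -0.001], [-0.001, 0.001, -1.0]]
contact_force: [-0.4, -0.3, -0.2]
gripper_width: 0.699
gripper_force: 0.0
```

```bash
cat >> h.py <<'E'
def wcloud():
    p=camera_params("wrist"); im,d=snapshot("wrist")
    v,u=np.mgrid[:480,:640]; a=(u-p['cx'])/p['fx'];b=(v-p['cy'])/p['fy'];th=np.hypot(a,b)
    k=np.tan(np.minimum(th,1.5))/np.maximum(th,1e-9)
    X=np.stack([a*k*d,b*k*d,d],-1)
    return im,d,(X-p['t'])@p['R'],th
def rep():
    im,d,W,th=wcloud();I=im.astype(int)
    ok=(d>0)&(th<1.3)
    red=ok&(I[...,0]>130)&(I[...,1]<70)&(I[...,2]<70)&(W[...,2]>40)&(np.hypot(W[...,0]-471,W[...,1]+43)<60)
    P=W[red]
    if len(P)>50: print("tread",len(P),np.median(P,0).round(1),cv2.minAreaRect(P[:,:2].astype(np.float32)))
    return im,d,W
E
python3 - <<'E'
from h import *
im,d,W=rep();I=im.astype(int)
cv2.imwrite("pics/w1.png",im[:,:,::-1])
b=(d>0)&(W[...,2]>60)&(W[...,2]<110)&(np.hypot(W[...,0]-598,W[...,1]+83)<26)&(I.sum(-1)<260)
if b.sum()>30: print("ball",b.sum(),sphere(W[b]).round(1))
for n in ["tread","track","low_end","ball_center"]:
    print(n,[(round(o['confidence'],2),np.round(o['position'])) for o in tip_of(n,"wrist")][:2])
s=get_state();print(s['eef_pos'],s['eef_rot'][:,0])
E
```

```text
tread 4081 [472.  -46.1  65.3] ((471.24615478515625, -45.625484466552734), (55.326961517333984, 60.330238342285156), 17.15812110900879)
ball 2013 [596.7 -85.2  73.6]
tread [(0.65, array([474., -47.,  68.]))]
track [(0.72, array([ 493., -121.,   39.])), (0.27, array([ 514., -275.,    0.]))]
low_end [(0.75, array([ 414., -144.,   31.])), (0.7, array([ 541., -104.,   -4.]))]
ball_center [(0.96, array([592., 107.,  23.])), (0.88, array([596., -85.,  74.]))]
[481.40560982 -81.05501694 222.53027466] [ 9.57714486e-01  2.87720099e-01 -3.29570105e-04]
```

View pics/w1.png

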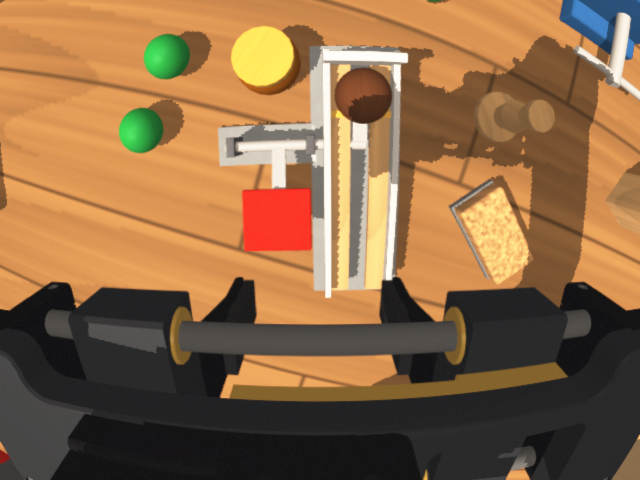

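The wrist picture shows the tread at (277,220), the slot at (358,200), and the dark ball in its nest at (362,95). The fingers at (235,310) and (400,310) line up with the tread and the track. The measured tread puts the target at about (482.7,-81), and I'm within 1.5 mm of it, so I'll descend to just above the tread.

Request:
send_rows(deltas=[0.005, 0, 0.2, 0, 0.005, 0, 0.4, 0, 0.005, 0, 0.55, 0, 0.005, 0, 0.67, 0, 0.005, 0, 0.67, 0, 0.005, 0, 0.67, 0])

```text
time: 3.12
eef_pos: [482.1, -79.7, 88.1]
eef_rot: [[0.957, 0.29, -0.002], [0.29, -0.957, 0.0], [-0.002, -0.001, -1.0]]
contact_force: [0.9, -0.0, -0.6]
gripper_width: 0.698
gripper_force: 0.0
```

Run:
```python
from h import *
im,d,W=rep()
cv2.imwrite("pics/w2.png",im[:,:,::-1])
for z0,z1 in [(84,100),(100,120)]:
  for sgn in (1,-1):
    s=get_state();p=s['eef_pos'];T=(W-p)@s['eef_rot']
    m=(d>0)&(W[...,2]>z0)&(W[...,2]<z1)&(T[...,1]*sgn>20)&(T[...,1]*sgn<70)&(abs(T[...,0])<25)
    if m.sum()>10:print(sgn,z0,m.sum(),np.percentile(T[m],[5,95],axis=0).round(1).tolist())
print(p,s['contact_force'])
im,d=snapshot("scene");cv2.imwrite("pics/s2.png",cv2.resize(im[170:300,230:410],None,fx=4,fy=4)[:,:,::-1])
```

```text
tread 8770 [477.6 -50.4  64.4] ((475.0434265136719, -45.96117401123047), (59.876991271972656, 64.25947570800781), 16.516809463500977)
1 84 329 [[-9.0, 30.1, -10.0], [9.4, 38.4, -0.5]]
-1 84 326 [[-8.9, -38.5, -10.0], [9.5, -30.3, -0.5]]
1 100 728 [[-2.7, 30.2, -29.5], [9.5, 39.0, -11.6]]
-1 100 734 [[-2.5, -39.2, -29.5], [9.6, -30.4, -11.4]]
[483.50857307 -79.65655981  89.36345474] [0.84738627 0.62734465 0.02028722]
```

View pics/w2.png

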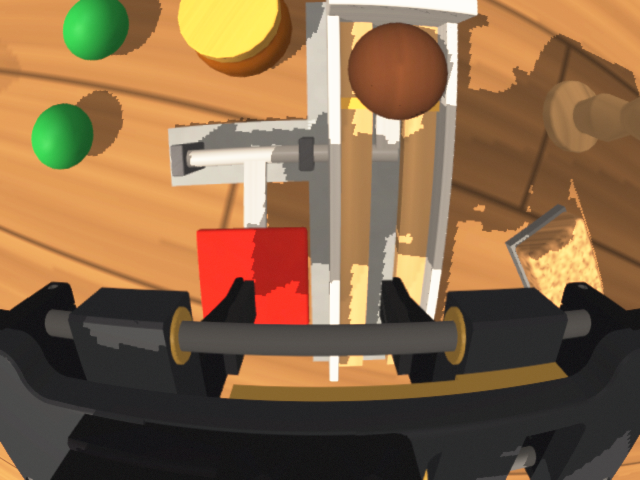

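View pics/s2.png

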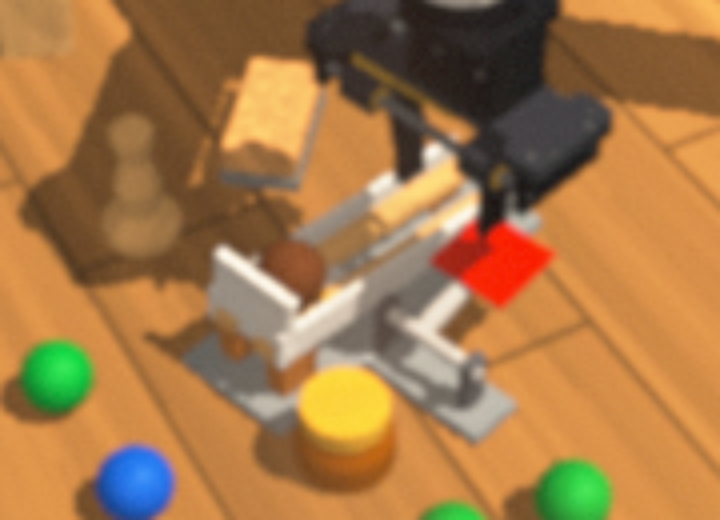

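Wrist picture: tread (253,275) under the left finger, track slot (385,250) under the right, ball undisturbed at (397,70). The tips are ±30 to ±39 mm from the centre, so I'll open slightly to centre them on the track and tread.

Request:
send_rows(deltas=[0, 0.01, 0.03, 0, 0, 0.01, 0.06, 0, 0, 0.01, 0.06, 0, 0, 0.01, 0.06, 0], grip=0.22)

```text
time: 3.55
eef_pos: [483.4, -81.2, 76.7]
eef_rot: [[0.957, 0.29, 0.0], [0.29, -0.957, -0.0], [0.0, 0.0, -1.0]]
contact_force: [0.4, -0.5, 0.8]
gripper_width: 0.774
gripper_force: 0.0
```

Run:
```python
from h import *
s=get_state();im,d,W,th=wcloud();I=im.astype(int);p=s['eef_pos'];T=(W-p)@s['eef_rot']
b=(d>0)&(W[...,2]>55)&(W[...,2]<110)&(np.hypot(W[...,0]-598,W[...,1]+83)<26)&(I.sum(-1)<270)&(I[...,0]>1.4*I[...,2])
B=sphere(W[b]);print("ball",b.sum(),B.round(1),((B-p)@s['eef_rot']).round(1),"tcp",p,s['contact_force'],s['gripper_width'])
red=(d>0)&(I[...,0]>130)&(I[...,1]<70)&(I[...,2]<70)&(np.hypot(W[...,0]-471,W[...,1]+43)<60)
print("tread tool extents",np.percentile(T[red],[1,99],axis=0).round(1).tolist())
for sgn in (1,-1):
    m=(d>0)&(T[...,2]<-.5)&(T[...,2]>-9)&(T[...,1]*sgn>20)&(T[...,1]*sgn<60)&(abs(T[...,0])<15)&(I.max(-1)<80)
    print(sgn,np.percentile(T[m],[5,95],axis=0).round(1).tolist())
```

```text
ball 5711 [596.7 -85.   73.6] [107.2  36.6   3. ] tcp [483.41075831 -81.17395135  76.65410504] [ 0.35906217 -0.47119009  0.83849627] 0.7736453685903723
tread tool extents [[-19.6, -67.1, -4.6], [25.9, -7.3, 17.0]]
1 [[-7.0, 33.8, -8.7], [10.5, 41.4, -2.9]]
-1 [[-6.3, -41.0, -8.6], [10.5, -33.3, -2.6]]
```

The finger is centred on the ball's line (38 against 36.6 mm) and the other over the tread. I'll press now, gently.

Request:
send_rows(deltas=[0, 0, 0.013, 0, 0, 0, 0.026, 0, 0, 0, 0.039, 0, 0, 0, 0.052, 0, 0, 0, 0.065, 0, 0, 0, 0.078, 0, 0, 0, 0.09, 0, 0, 0, 0.1, 0, 0, 0, 0.11, 0, 0, 0, 0.12, 0, 0, 0, 0.127, 0, 0, 0, 0.127, 0])

```text
time: 4.6
eef_pos: [482.4, -81.4, 50.8]
eef_rot: [[0.957, 0.291, -0.002], [0.291, -0.957, -0.0], [-0.002, -0.0, -1.0]]
contact_force: [-4.1, -1.2, 4.5]
gripper_width: 0.782
gripper_force: 2.5
```

```bash
cat >> h.py <<'E'
def ballnow():
    s=get_state();im,d,W,th=wcloud();I=im.astype(int);p=s['eef_pos'];T=(W-p)@s['eef_rot']
    b=(d>0)&(W[...,2]>45)&(T[...,0]>10)&(T[...,0]<140)&(abs(T[...,1]-37)<25)&(I.sum(-1)<270)&(I[...,0]>1.4*I[...,2])
    b=cv2.morphologyEx(b.astype(np.uint8),cv2.MORPH_OPEN,np.ones((5,5)))>0
    if b.sum()>50: B=sphere(W[b]);print("ball",b.sum(),B.round(1),((B-p)@s['eef_rot']).round(1))
    print(s['time'],p.round(1),s['contact_force'].round(1),s['gripper_force'])
    return im
E
python3 - <<'E'
from h import *
im=ballnow();cv2.imwrite("pics/w3.png",im[:,:,::-1])
E
```

```text
ball 11520 [556.2 -98.   70.8] [ 65.7  37.4 -20.2]
4.6 [482.4 -81.4  50.8] [-4.1 -1.2  4.5] 2.4576725483348127
```

View pics/w3.png

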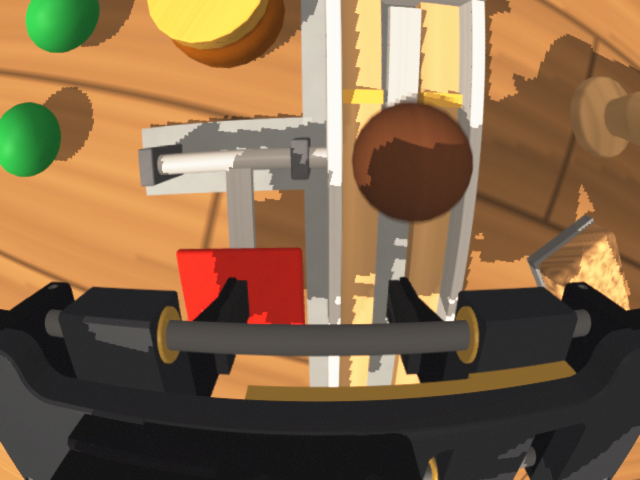

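The ball, at (413,160), has popped over the brass ridges (y=97) and is rolling toward the finger standing at (400,310). I'll hold still.

Request:
send_rows(deltas=[0, 0, 0, 0, 0, 0, 0, 0, 0, 0, 0, 0, 0, 0, 0, 0, 0, 0, 0, 0, 0, 0, 0, 0, 0, 0, 0, 0, 0, 0, 0, 0, 0, 0, 0, 0, 0, 0, 0, 0, 0, 0, 0, 0, 0, 0, 0, 0])

```text
time: 5.65
eef_pos: [483.3, -81.1, 51.1]
eef_rot: [[0.957, 0.29, -0.0], [0.29, -0.957, -0.0], [-0.0, 0.0, -1.0]]
contact_force: [-5.4, -1.3, 5.3]
gripper_width: 0.783
gripper_force: 2.7
```

Request:
send_rows(deltas=[0, 0, 0, 0, 0, 0, 0, 0, 0, 0, 0, 0, 0, 0, 0, 0, 0, 0, 0, 0, 0, 0, 0, 0, 0, 0, 0, 0, 0, 0, 0, 0, 0, 0, 0, 0, 0, 0, 0, 0, 0, 0, 0, 0, 0, 0, 0, 0])

```text
time: 6.65
eef_pos: [483.3, -81.1, 51.1]
eef_rot: [[0.957, 0.29, -0.0], [0.29, -0.957, -0.0], [-0.0, 0.0, -1.0]]
contact_force: [-4.3, -1.3, 5.0]
gripper_width: 0.783
gripper_force: 2.7
```

Run:
```python
from h import *
ballnow()
import time
for _ in range(8): snapshot("top")
im=ballnow();cv2.imwrite("pics/w4.png",im[:,:,::-1])
```

```text
ball 10153 [ 526.9 -107.4   66. ] [ 34.1  37.8 -14.8]
6.65 [483.3 -81.1  51.1] [-4.3 -1.3  5. ] 2.7139051716949325
ball 10135 [ 526.9 -107.4   66. ] [ 34.1  37.8 -14.9]
7.1 [483.3 -81.1  51.1] [-5.2 -0.7  4.9] 2.714204172079917
```

View pics/w4.png

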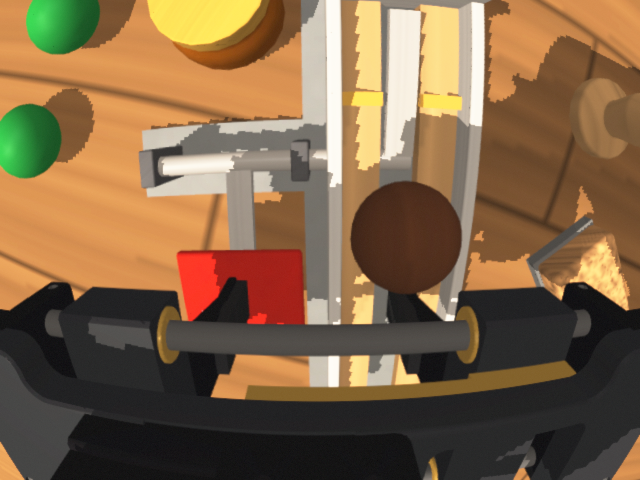

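The ball is at rest against the finger, at picture position (406,237) and tool x 34 mm. That equals the half-finger plus the ball radius, and its height matches lying on the rails. It didn't move over 0.45 s. Handing in.

```bash
python3 -c "
from cell import r
print(r.job_done())"
```

```text
the job is handed in; nothing more can be done
None
```

The job is handed in: one finger pressed the tread, the dark wooden ball popped out of its nest, and it is now at rest on the track against the other finger, with the tread still held down; no verdict was returned.

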